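# Draw the shutter bolt of a shielded source store with a latching hook rod

### The job

Take the hook rod by its black handle and push its mouth, level, onto the red-headed pin of the shutter bolt under the clear canopy of the grey source store, until the pin is right at the bottom of the hook and the orange sprung latch flips shut behind it. Then pull the rod straight back so that the latched hook draws the bolt fully out to its stop, let go with the rod standing on its feet on the worktop and still latched on the pin. Do not ram the bolt, keep the fingers off it, and leave the other things on the worktop where they are.

Things in the scene. Friction and masses are not known exactly. Their poses are not given: they have to be found in the camera images.
- hook_rod: Loose steel rod with a black handle and a fork-shaped hook, 250 mm long, 0.3 kg. Origin on the underside below the middle of the handle; +x runs along the rod to the hook, z up. Handle: block 50 (x) x 22 (y) x 48 mm high; grip it across y. It stands level on the handle and on a rubber foot at x = 61 to 75 mm, and slides on them.
- hook_seat (a point): Where the pin's axis is when it sits at the bottom of the hook's slot: x 160, y 0, z 17 mm of hook_rod. The hook is a flat fork at z = 12 to 22 mm, mouth open to +x: flared tips end at x = 210 mm, 44 mm apart inside, and narrow to a throat 15 mm wide at x = 190 mm; behind it the slot, ending in a wall at x = 155 mm. Axes as hook_rod.
- latch (a joint): Orange sprung latch across the hook's throat, pivot at x 186, y +12 mm of hook_rod. 0 = shut, 1.45 rad = folded inward. A pin pushed in folds it (5 to 10 N); it springs shut once the pin is within about 3 mm of the slot's bottom. It never opens outward: pulling back, the rod slides 18 mm till the pin meets the shut latch (pin at x = 178 mm of hook_rod) and is drawn along.
- store: Fixed to the worktop: grey block 70 x 120 x 110 mm with a yellow knob on top (block at x = 90 to 160 mm); in front of it a clear canopy at x = 0 to 92 mm: roof 48 to 52 mm up, side walls 112 mm apart, open front, steel floor 3 mm thick. Origin on the worktop, under the middle of the canopy's front edge; -x points out of the canopy, the way the bolt is drawn; z up.
- bolt: Dark flat bar 30 mm wide, top 8 mm above the worktop, sliding along the store's x under the canopy between two stops, with an upright pin. Slides at about 2.5 N and stays where left. It starts fully in or up to 15 mm short of that; a push slides it in to the inner stop, which is felt, not seen. It must not be loaded with over 35 N. Origin: worktop level under the pin.
- pin (a point): Upright steel pin of the bolt, 10 mm thick, from 8 to 30 mm above the worktop, with a red head 30 mm across from 30 to 34 mm; this point is on its axis 17 mm above the worktop. Drawn fully out to the stop it is at x = +5 mm of the store, 5 mm inside the canopy's front edge.
- beaker: Clear beaker, 58 mm wide, 70 mm high, standing loose; a bystander. Origin at the centre of its underside.
- sample_pot: White sample pot with a yellow cap, 29 mm wide, 46 mm high, loose; a bystander. Origin at the centre of its underside.
- stopper: Black rubber stopper, 29 mm wide, 30 mm high, standing loose; a bystander. Origin at the centre of its underside.
- red_pot: White sample pot with a red cap, 29 mm wide, 46 mm high, loose; a bystander. Origin at the centre of its underside.
There are look-alikes about, which are no part of the job. What is meant by the store is not blue, and is the larger of those in its own colour.

How it is judged:
By the outcome, as a careful person would: the job done as asked, in the order asked, and still so for the second after the job is handed in, with the robot touching nothing.
It also fails if it takes over 48 s, if anything falls off the work surface, if the arm or the gripper's body presses on something with over 40 N, if the wrist force passes 120 N, or if a joint passes its speed limit or range.

### The arm

A 7-joint arm with a two-finger parallel gripper is mounted at the origin on a cart in front of the work surface, level with it; the furniture and walls round the work are solid. World frame = base frame: x ahead of the robot, y to its left, z up, the work surface at z = 0. Lengths are in m, angles in rad, forces in N, time in s.
With the tool pointing down it reaches from about 0.4 to 0.85 m from the base axis. Payload 6.9 kg.
Tool frame: the origin (TCP) lies on the centre line of the jaws, within the pads' length; the fingertips stand 25 mm ahead of it and the grasp point (between the pads) lies 6 mm ahead of it; z points along the fingers, y is the line along which they close (so a half turn about z gives the same grasp; the last joint's range is limited). The gripper opens to 85 mm and grips with 20 to 120 N. Pads are 22 mm wide; open, the fingers measure 114 mm over their backs; the gripper's body (76 mm by 85 mm) begins 54 mm behind the grasp point. The pads swing forward as they close: fully open they stand 13 mm farther back than shut.
Start: joints at [1.442, 0.507, -0.238, 1.5, 0.126, 1.149, -0.155], TCP at [0.145, -0.608, 0.256] pointing down, gripper open.
Joint ranges: [-3.08, 3.08], [-0.24, 2.05], [-1.43, 1.35], [0, 2.5], [-1.52, 4.66], [0.17, 1.96], [-2.89, 2.89]. Speed limits (rad/s): [2.39, 2.39, 3.14, 3.14, 3.14, 3.14, 3.14].

### API

Orientations are given as [roll, pitch, yaw] about the fixed x, y, z axes, in that order (R = Rz(yaw) Ry(pitch) Rx(roll)).
In Python, from cell import bot gives the robot as it stands. The module is installed in compiled form; this text tells all that it offers.
- The arm moves only by the tool apply_moves, never from a script. Its argument "moves" is a list of rows, each a list of 7 numbers: the shift along the tool's x, y, z in cm, then the turn, a rotation vector about the tool's x, y, z in rad, then the closure in counts, from 0 (fully open) to 255 (shut). In form: [[dx, dy, dz, rx, ry, rz, claw], ...]. A call has 1 to 20 rows; each row shifts and turns the commanded pose from where the row before left it, along the tool's axes as they then stand; what a row does not reach is not made up. A row lasts 1/8 s, in which the tool goes at most 62.5 mm and 10.7 degrees, less where a joint would pass 70% of its speed; a pose out of reach is approached as far as the arm can. A call is refused whole if a number of a shift passes 6.25 or a number of a turn 0.188, either way. A call with a gripper value outside its range is refused whole. The fingers move at their own pace and stop on an object; "grip_force" is the grip in N (left out, the last holds). Time passes only in rows, so rows that do not move let the fingers close. It gives the time, the measured TCP pose, the force, the opening and the grip force at its end, in the units of the state.
- bot.sense(): the state, without advancing time (a new reading comes with each control period).
- bot.capture(name): name is "side" or "top" or "wrist"; returns a dict with "image" (420x560x3 uint8, red, green, blue), "camera_matrix" (3x3 intrinsics, pixels), "rvec" (rotation vector, rad) and "tvec" (3), from world to camera coordinates, as OpenCV has them; the wrist camera has in their place "hand_eye" (4x4, takes a point from camera to tool coordinates, whose origin is the TCP and whose axes are the flange's). Camera axes: x right, y down, z forward; pixel columns grow to the right and rows downward; lengths in m; the calibration is good to about 2 mm. The wrist camera is an equidistant fisheye: a pixel r from the principal point sees the ray r / f radians off the axis. A picture is of the moment at which its call begins: read the wrist's pose just before it. There is no depth.
- bot.finish_job(): hands the job in; it is judged then, once.
The state is a dict: "time": time; "joints": joint angles; "joint_velocities": joint speeds; "joint_efforts": joint torques, N m; "ee_pos": TCP position; "ee_rot": TCP orientation; "ft_force": force on the tool from outside, world axes, zero at the start; "moment": the same for the moment, N m; "width": opening from 0.0 (shut) to 1.0 (fully open); "finger_force": force on a finger pad.
Only numpy, scipy, OpenCV 4.12 (cv2) and the standard library are available. Lean on these libraries where they do the work, as an engineer would, in place of code of your own. Each camera call takes 0.05 s, during which the arm holds its last target. There are 200 camera calls.

## Working session

There is one attempt and no reset: what is moved stays moved. The work goes in short steps, Python scripts to look and compute and a tool call to move; the robot and the scene stay as the last step left them, time stands still between calls to the robot, and variables do not carry over. Pictures are saved under pics/ and viewed, at most 10 in all, crops included, and the job is handed in when it is done.

Besides the shell and the picture viewer there is one more tool, called as name([rows], argument=value, ...), one row to a line, values as JSON. apply_moves: Moves the arm, as the interface text tells. Its arguments: {"type":"object","properties":{"moves":{"type":"array"},"grip_force":{"type":"number"}},"required":["moves"]}

```bash
mkdir -p pics; cat > h.py <<'E'
import numpy as np, cv2
from scipy.spatial.transform import Rotation as R
def cam(c):
    Rm=cv2.Rodrigues(np.array(c["rvec"],float))[0]; t=np.array(c["tvec"],float).ravel()
    return np.array(c["camera_matrix"]),Rm,t
def ray(c,uv):
    K,Rm,t=cam(c); d=Rm.T@np.linalg.inv(K)@np.array([uv[0],uv[1],1.]); return -Rm.T@t,d/np.linalg.norm(d)
def plane(c,uv,z):
    o,d=ray(c,uv); return o+d*(z-o[2])/d[2]
def tri(rs):
    A=sum(np.eye(3)-np.outer(d,d) for o,d in rs); b=sum((np.eye(3)-np.outer(d,d))@o for o,d in rs); return np.linalg.solve(A,b)
def proj(c,p):
    K,Rm,t=cam(c); q=K@(Rm@np.array(p)+t); return q[:2]/q[2]
def save(n,im): cv2.imwrite(n,im[:,:,::-1])
E
python3 - <<'E'
from h import *
from cell import bot
import pickle
s=bot.sense(); print({k:np.round(s[k],3) for k in ("time","ee_pos","ee_rot","width","joints")})
d={}
for n in("side","top","wrist"):
    d[n]=bot.capture(n); save(f"pics/{n}0.png",d[n]["image"])
    if n!="wrist": print(n,ray(d[n],(280,210)))
pickle.dump((s,d),open("c0.pkl","wb"))
E
```

```text
{'time': np.float64(0.0), 'ee_pos': array([ 0.145, -0.607,  0.255]), 'ee_rot': array([-3.14 ,  0.   ,  0.235]), 'width': np.float64(1.0), 'joints': array([ 1.442,  0.508, -0.238,  1.501,  0.126,  1.149, -0.155])}
side (array([ 0.51515852, -1.19354326,  0.66927684]), array([-0.00846957,  0.88214878, -0.47089468]))
top (array([ 0.30869295, -0.00723137,  1.4639848 ]), array([ 0.13146021,  0.00508212, -0.99130842]))
```

View pics/top0.png

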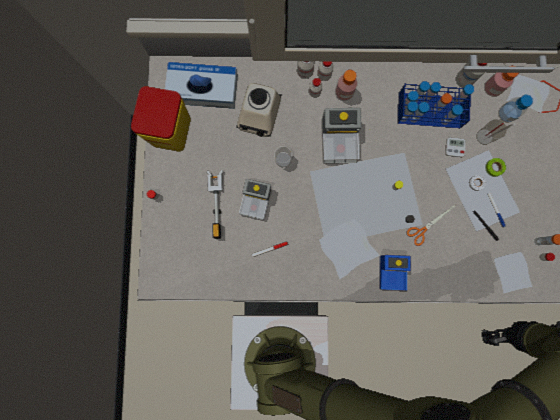

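View pics/side0.png

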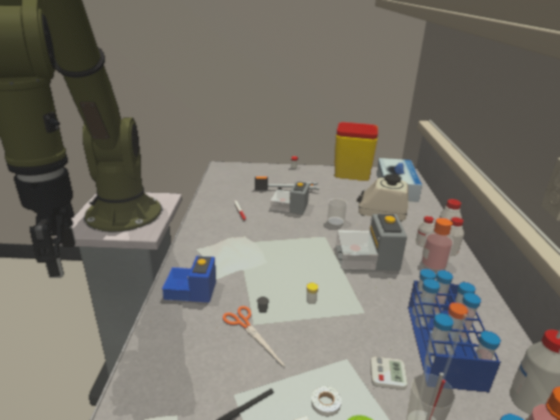

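The top view shows the rod (handle ~(216,230), hook ~(216,180)). The larger grey store has its knob at (344,116) and its canopy front near row 162. The small grey look-alike is at (256,195), the beaker at (284,157), the yellow pot at (398,185), the stopper at (410,219) and the red pot at (152,194). In the side view the store is at (385,240) and the rod's handle at (262,183).

```bash
python3 - <<'E'
from h import *
import pickle
s,d=pickle.load(open("c0.pkl","rb"))
t=d["top"]["image"]; a=cv2.resize(t[160:250,195:285],None,fx=4.4,fy=4.4,interpolation=cv2.INTER_CUBIC)
b=cv2.resize(t[95:185,300:390],None,fx=4.4,fy=4.4,interpolation=cv2.INTER_CUBIC)
save("pics/t1.png",np.hstack([a,b]))
for n,p in dict(knob=(344,116),handle=(216,230),hook=(216,180),front=(342,162),pot=(398,185),stop=(410,219),beaker=(284,157),small=(256,195)).items(): print(n,plane(d["top"],p,0.02).round(3))
E
```

```text
knob [ 0.833 -0.219  0.02 ]
handle [0.43  0.215 0.02 ]
hook [0.601 0.22  0.02 ]
front [ 0.669 -0.211  0.02 ]
pot [ 0.59  -0.402  0.02 ]
stop [ 0.474 -0.44   0.02 ]
beaker [ 0.684 -0.012  0.02 ]
small [0.551 0.082 0.02 ]
```

View pics/t1.png

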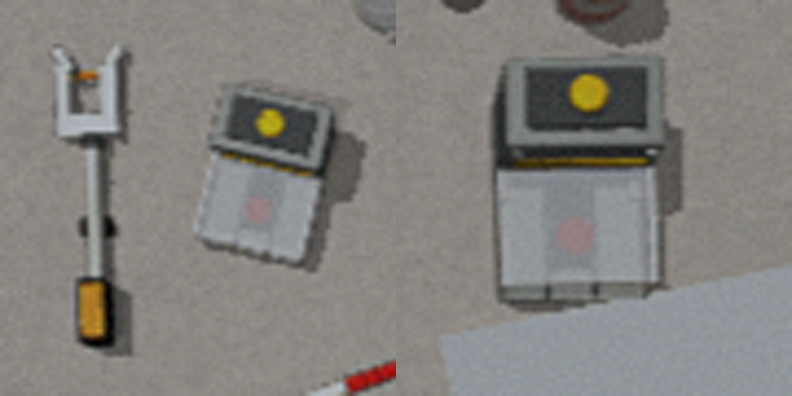

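The crop gives the rod's axis from handle top (93,309) to hook root (91,132), nearly along +x. The store's pin head shows at crop (575,235), and the canopy's front edge is at about row 295. I'll go near the store for close wrist views.

apply_moves([
  [0,0,0,0,0,0.117,0],
  [0,0,0,0,0,0.118,0],
  [3.5,-4,-0.4,0,0,0,0],
  [3.5,-4,-0.4,0,0,0,0],
  [3.5,-4,-0.4,0,0,0,0],
  [3.5,-4,-0.4,0,0,0,0],
  [3.5,-4,-0.4,0,0,0,0],
  [3.5,-4,-0.4,0,0,0,0],
  [3.5,-4,-0.4,0,0,0,0],
  [3.5,-4,-0.4,0,0,0,0],
  [3.5,-4,-0.4,0,0,0,0],
  [3.5,-4,-0.4,0,0,0,0],
  [0,0,0,0,0,0,0],
])

```text
time: 1.78
ee_pos: [0.4982, -0.2032, 0.2964]
ee_rot: [-3.139, -0.002, 0.008]
ft_force: [-1.1, 0.1, -0.7]
width: 0.998
finger_force: 0.0
```

```bash
cat >> h.py <<'E'
def wray(s,c,uv):
    H=np.array(c["hand_eye"]);K=np.array(c["camera_matrix"])
    x,y=(uv[0]-K[0,2])/K[0,0],(uv[1]-K[1,2])/K[1,1]; th=np.hypot(x,y)
    v=np.array([x/th*np.sin(th),y/th*np.sin(th),np.cos(th)]) if th>1e-9 else np.array([0,0,1.])
    T=R.from_euler('xyz',s["ee_rot"]).as_matrix()
    return T@H[:3,3]+np.array(s["ee_pos"]), T@H[:3,:3]@v
def wplane(s,c,uv,z):
    o,d=wray(s,c,uv); return o+d*(z-o[2])/d[2]
def wproj(s,c,p):
    H=np.array(c["hand_eye"]);K=np.array(c["camera_matrix"]);T=R.from_euler('xyz',s["ee_rot"]).as_matrix()
    q=H[:3,:3].T@(T.T@(np.array(p)-s["ee_pos"])-H[:3,3]); th=np.arctan2(np.hypot(q[0],q[1]),q[2]); f=np.hypot(q[0],q[1])
    return np.array([K[0,2]+K[0,0]*th*q[0]/f,K[1,2]+K[1,1]*th*q[1]/f])
E
cat > snap.py <<'E'
from h import *
from cell import bot
import pickle,sys
n=sys.argv[1]
s=bot.sense(); c=bot.capture("wrist"); pickle.dump((s,c),open(n+".pkl","wb")); save(f"pics/{n}.png",c["image"])
print(round(s["time"],2),np.round(s["ee_pos"],4),np.round(s["ee_rot"],4),np.round(s["joints"],2),np.round(s["ft_force"],1))
E
python3 snap.py w1
```

```text
1.77 [ 0.4982 -0.2032  0.2964] [-3.1393e+00 -1.7000e-03  7.7000e-03] [ 0.58  0.35 -0.34  1.66  0.12  1.15 -1.35] [-1.1  0.1 -0.7]
```

View pics/w1.png

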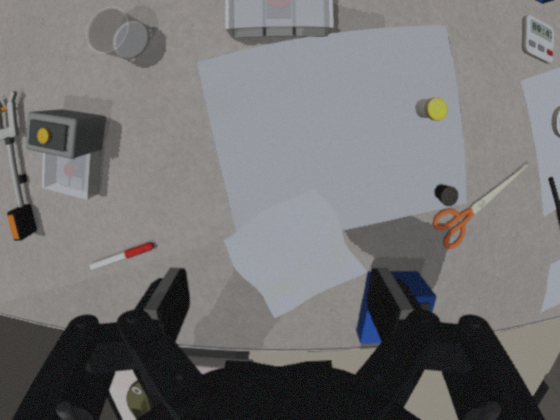

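Wrist view: the store's canopy front is at (280,32), cut off at the top. The rod is at the left with its handle at (22,222). I'll move closer to the store to see it whole.

apply_moves([
  [5,0,-1,0,0,0,0],
  [5,0,-1,0,0,0,0],
  [2,0,0,0,0,0,0],
  [0,0,0,0,0,0,0],
])

```text
time: 2.33
ee_pos: [0.6155, -0.2091, 0.315]
ee_rot: [-3.141, 0.002, -0.001]
ft_force: [-1.1, -0.1, -1.1]
width: 0.999
finger_force: 0.0
```

```bash
python3 snap.py w2; python3 - <<'E'
from h import *
im=cv2.imread("pics/w2.png"); cv2.imwrite("pics/w2c.png",cv2.resize(im[0:200,150:420],None,fx=2.9,fy=2.9,interpolation=cv2.INTER_CUBIC))
E
```

```text
2.33 [ 0.6155 -0.2091  0.315 ] [-3.1413e+00  1.7000e-03 -1.2000e-03] [ 0.48  0.52 -0.33  1.32  0.17  1.33 -1.42] [-1.1 -0.1 -1.1]
```

View pics/w2c.png

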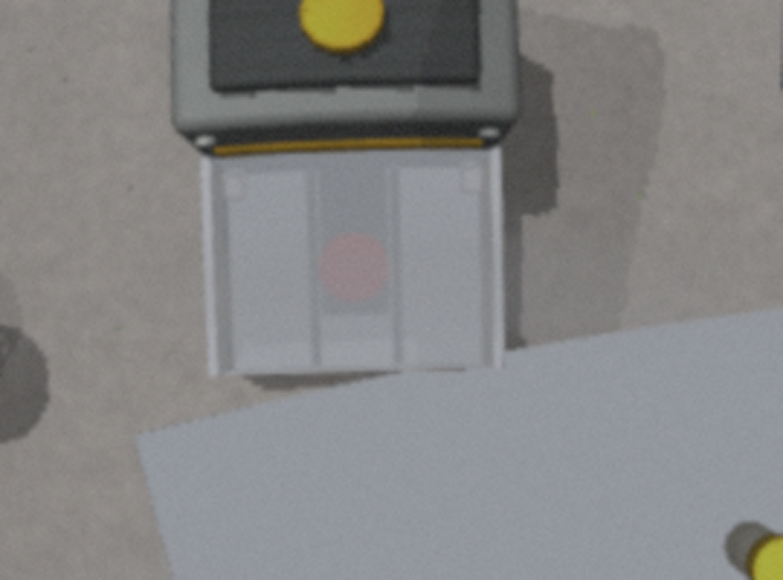

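The store fills this crop: pin head at (354,267), roof front edge from (212,375) to (500,368), and bolt guides from (313,170) to (317,365) and from (392,170) to (398,365).

```bash
python3 - <<'E'
from h import *
import pickle
s,c=pickle.load(open("w2.pkl","rb")); s1,c1=pickle.load(open("w1.pkl","rb")); s0,d0=pickle.load(open("c0.pkl","rb")); t=d0["top"]
f=lambda p:(p[0]/2.9+150,p[1]/2.9)
im=c["image"].astype(int); m=((im[:,:,0]-im[:,:,1]>15)&(im[:,:,0]-im[:,:,2]>10)).astype(np.uint8); m[:60]=0;m[130:]=0;m[:,:240]=0;m[:,300:]=0
u=np.argwhere(m).mean(0)[::-1]; print("pin px",u,m.sum())
ti=t["image"].astype(int); m=((ti[:,:,0]-ti[:,:,1]>10)&(ti[:,:,0]-ti[:,:,2]>5)).astype(np.uint8); m[:138]=0;m[160:]=0;m[:,:325]=0;m[:,357:]=0
ut=np.argwhere(m).mean(0)[::-1]; print("pin top px",ut,m.sum())
print("tri pin",tri([wray(s,c,u),ray(t,ut)]).round(4),"planes",wplane(s,c,u,.034).round(4),plane(t,ut,.034).round(4))
for n,p,z in [("FL",(212,375),.052),("FR",(500,368),.052),("BL",(205,160),.052),("BR",(500,150),.052),("g1b",(313,170),.006),("g1f",(317,365),.006),("g2b",(392,170),.006),("g2f",(398,365),.006),("stripL",(215,150),.052),("stripR",(482,142),.052)]: print(n,wplane(s,c,f(p),z).round(4))
g=lambda p:(p[0]/4.4+195,p[1]/4.4+160)
print("knob",plane(t,(300+(589-396)/4.4,95+92/4.4),.12).round(4))
# rod
hm=((ti[:,:,0]>150)&(ti[:,:,0]-ti[:,:,2]>70)).astype(np.uint8)
hh=hm.copy(); hh[:215]=0; hh[245:]=0; hh[:,:205]=0; hh[:,230:]=0
uh=np.argwhere(hh).mean(0)[::-1]; print("handle px",uh,hh.sum(),cv2.minAreaRect(np.argwhere(hh)[:,::-1].astype(np.float32)))
w=c1["image"].astype(int); m=((w[:,:,0]>150)&(w[:,:,0]-w[:,:,2]>70)).astype(np.uint8); m[:195]=0;m[250:]=0;m[:,60:]=0
uw=np.argwhere(m).mean(0)[::-1]; print("handle w1",uw,m.sum())
print("handle tri",tri([ray(t,uh),wray(s1,c1,uw)]).round(4),plane(t,uh,.048).round(4),wplane(s1,c1,uw,.048).round(4))
for n,p in [("hookbaseL",(57,134)),("hookbaseR",(124,134)),("tipL",(57,50)),("tipR",(125,47)),("rodnear hook",(92,145))]: print(n,plane(t,g(p),.02).round(4))
E
```

```text
pin px [271.22222222  84.83333333] 36
pin top px [340.42592593 148.03703704] 54
tri pin [ 0.722 -0.204  0.014] planes [ 0.7227 -0.2014  0.034 ] [ 0.714  -0.2042  0.034 ]
FL [ 0.6701 -0.1451  0.052 ]
FR [ 0.6725 -0.2614  0.052 ]
BL [ 0.7587 -0.1434  0.052 ]
BR [ 0.7619 -0.2608  0.052 ]
g1b [ 0.76   -0.1839  0.006 ]
g1f [ 0.6709 -0.1851  0.006 ]
g2b [ 0.7597 -0.2188  0.006 ]
g2f [ 0.6708 -0.2215  0.006 ]
stripL [ 0.7627 -0.1474  0.052 ]
stripR [ 0.765  -0.2536  0.052 ]
knob [ 0.7969 -0.2043  0.12  ]
handle px [215.29268293 230.31707317] 41 ((215.0, 230.0), (10.0, 4.0), 90.0)
handle w1 [ 12.23931624 226.46153846] 117
handle tri [0.428  0.2129 0.051 ] [0.4268 0.2126 0.048 ] [0.4282 0.2174 0.048 ]
hookbaseL [0.5648 0.2459 0.02  ]
hookbaseR [0.5653 0.1942 0.02  ]
tipL [0.6311 0.248  0.02  ]
tipR [0.634  0.1953 0.02  ]
rodnear hook [0.5565 0.2186 0.02  ]
```

apply_moves([
  [-2.5,-4.7,0,0,0,0,0],
  [-2.5,-4.7,0,0,0,0,0],
  [-2.5,-4.7,0,0,0,0,0],
  [-2.5,-4.7,0,0,0,0,0],
  [-2.5,-4.7,0,0,0,0,0],
  [-2.5,-4.7,1.5,0,0,0,0],
  [-2.5,-4.7,3,0,0,0,0],
  [-2.5,-4.7,3,0,0,0,0],
  [-2.5,-4.5,3,0,0,-0.045,0],
  [0,0,0,0,0,0,0],
])

```text
time: 3.62
ee_pos: [0.387, 0.2142, 0.2101]
ee_rot: [3.141, 0.003, 0.051]
ft_force: [0.2, -0.5, 0.5]
width: 1.001
finger_force: 0.0
```

```bash
python3 snap.py w3; python3 - <<'E'
from h import *
import pickle
im=cv2.imread("pics/w3.png"); cv2.imwrite("pics/w3b.png",cv2.resize(im[0:300,150:450],None,fx=2,fy=2,interpolation=cv2.INTER_CUBIC))
s,c=pickle.load(open("w2.pkl","rb"));print(wplane(s,c,(272.1,92.1),.034))
E
```

```text
3.62 [0.387  0.2142 0.2101] [3.1406e+00 3.0000e-03 5.0900e-02] [-0.17  0.3  -0.51  2.02  0.19  0.87 -2.31] [ 0.2 -0.5  0.5]
[ 0.71377621 -0.20247641  0.034     ]
```

View pics/w3b.png

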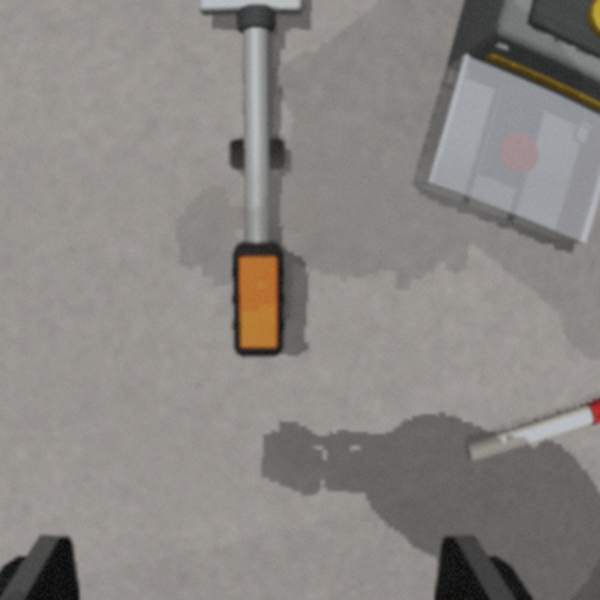

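The rod is seen close: handle from (236,245) to (281,352) in the crop, rod straight up to the collar at (257,20), pen end at (470,450).

```bash
python3 - <<'E'
from h import *
import pickle
s,c=pickle.load(open("w3.pkl","rb"));s1,c1=pickle.load(open("w1.pkl","rb"));s0,d0=pickle.load(open("c0.pkl","rb"))
f=lambda p:(p[0]/2+150,p[1]/2)
im=c["image"].astype(int); m=((im[:,:,0]>140)&(im[:,:,0]-im[:,:,2]>70)).astype(np.uint8); m[:110]=0;m[185:]=0;m[:,:260]=0;m[:,300:]=0
P=np.argwhere(m)[:,::-1].astype(float); u=P.mean(0); print(u,m.sum())
h=wplane(s,c,u,.048); print("handle",h.round(4)); print("tri with top",tri([wray(s,c,u),ray(d0["top"],(215.7,230.2))]).round(4))
for n,p,z in [("foot",(257.5,153),.008),("rod hi",(257,40),.022),("rod lo",(258,230),.022),("hookL",(202,10),.022),("hookR",(301,9),.022),("hf",(258,245),.048),("hb",(258.5,353),.048),("pen",(470,450),.01)]: print(n,wplane(s,c,f(p),z).round(4))
E
```

```text
[278.61809045 150.63944724] 796
handle [0.4281 0.2152 0.048 ]
tri with top [0.4274 0.2141 0.0364]
foot [0.4963 0.2184 0.008 ]
rod hi [0.5501 0.2214 0.022 ]
rod lo [0.4585 0.2163 0.022 ]
hookL [0.5647 0.2477 0.022 ]
hookR [0.5674 0.2018 0.022 ]
hf [0.4526 0.2161 0.048 ]
hb [0.4052 0.2135 0.048 ]
pen [0.3507 0.0954 0.01  ]
```

apply_moves([
  [1.1,0.03,4.5,0,0,-0.004,0],
  [1.05,0.03,4.5,0,0,0,0],
  [1,0.03,4.4,0,0,0,0],
  [1,0.03,3,0,0,0,0],
  [0,0,1,0,0,0,0],
  [0,0,0,0,0,0,0],
  [0,0,0,0,0,0,255],
  [0,0,0,0,0,0,255],
  [0,0,0,0,0,0,255],
  [0,0,0,0,0,0,255],
  [0,0,0,0,0,0,255],
  [0,0,0,0,0,0,255],
], grip_force=70)

```text
time: 5.18
ee_pos: [0.4324, 0.2144, 0.038]
ee_rot: [-3.141, -0.001, 0.049]
ft_force: [0.0, 1.5, 7.0]
width: 0.246
finger_force: 68.9
```

apply_moves([
  [0,0,-2,0,0,0,255],
  [0,0,-4,0,0,0,255],
  [0,0,-6,0,0,0.03,255],
  [-0.1,4.5,0,0,0,0,255],
  [-0.1,5.4,0,0,0,0,255],
  [-0.1,5.4,0,0,0,0,255],
  [-0.1,5.4,0,0,0,0,255],
  [-0.1,5.4,0,0,0,0,255],
  [-0.1,5.4,0,0,0,0,255],
  [0,5.4,0,0,0,0,255],
  [0,4.5,0,0,0,0,255],
  [0,0.8,0,0,0,0,255],
  [0,0,3,0,0,0,255],
  [0,0,3,0,0,0,255],
  [0,0,2,0,0,0,255],
  [0,0,0,0,0,0,255],
  [0,0,0,0,0,0,255],
])

```text
time: 7.3
ee_pos: [0.4343, -0.2077, 0.0779]
ee_rot: [-3.142, -0.0, 0.02]
ft_force: [-0.6, -0.3, -3.1]
width: 0.247
finger_force: 68.9
```

```bash
python3 snap.py w4; python3 - <<'E'
from h import *
from cell import bot
import pickle
c={n:bot.capture(n) for n in ("top","side")}; pickle.dump(c,open("c4.pkl","wb"))
w=cv2.imread("pics/w4.png")[0:210,140:420]
t=c["top"]["image"][95:245,295:395,::-1]; sd=c["side"]["image"][190:290,250:420,::-1]
save("pics/m4.png",np.hstack([cv2.resize(w,(560,420),interpolation=3)[:, :,::-1],cv2.resize(t,(240,360),interpolation=3)[:,:,::-1].copy() if 0 else cv2.copyMakeBorder(cv2.resize(t,(240,360),interpolation=3),0,60,0,0,0)[:,:,::-1]]))
E
```

```text
7.3 [ 0.4343 -0.2077  0.0779] [-3.1415e+00 -4.0000e-04  1.9600e-02] [ 0.65  0.54 -0.37  2.09  0.36  0.56 -1.53] [-0.6 -0.3 -3.1]
```

View pics/m4.png

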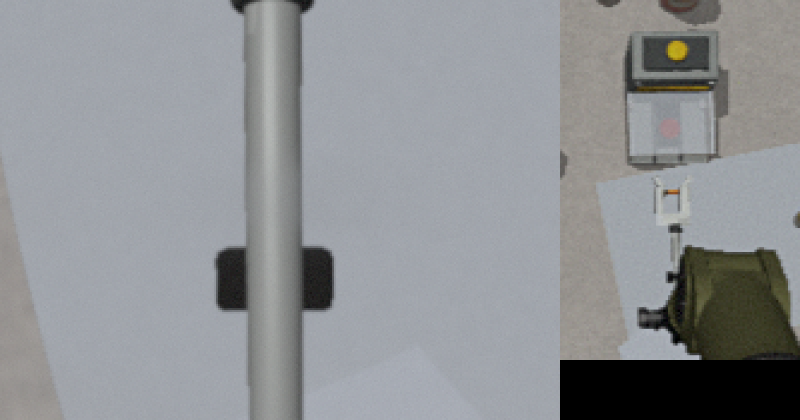

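Wrist crop: the rod runs from (277,418) to (272,5), level and nearly straight ahead. Top crop: the hook mouth (tips (655,180) and (688,180)) is in line with the pin at (670,128).

```bash
python3 - <<'E'
from h import *
import pickle
s,c=pickle.load(open("w4.pkl","rb"));d=pickle.load(open("c4.pkl","rb"))["top"]
f=lambda p:(p[0]/2+140,p[1]/2)
z=.04+.017
for p in[(275.5,415),(274,280),(273,100),(272.5,12)]: print(wplane(s,c,f(p),z).round(4))
g=lambda p:(295+(p[0]-560)/2.4,95+p[1]/2.4)
for n,p in dict(tipL=(655,180),tipR=(688.5,180),baseL=(656.5,222),baseR=(690,222)).items(): print(n,plane(d,g(p),z).round(4))
print("pin",plane(d,g((670,128)),.034).round(4))
th=s["ee_rot"][2];ax=np.array([np.cos(th),np.sin(th)]);print("expected axis at .1,.2:",s["ee_pos"][:2]+.1*ax,s["ee_pos"][:2]+.206*ax)
E
```

```text
[ 0.4683 -0.2073  0.057 ]
[ 0.4985 -0.2064  0.057 ]
[ 0.5374 -0.2055  0.057 ]
[ 0.5576 -0.205   0.057 ]
tipL [ 0.6319 -0.1809  0.057 ]
tipR [ 0.6323 -0.2276  0.057 ]
baseL [ 0.5725 -0.1826  0.057 ]
baseR [ 0.573  -0.2291  0.057 ]
pin [ 0.713  -0.2056  0.034 ]
expected axis at .1,.2: [ 0.53431552 -0.20572241] [ 0.64029511 -0.20364241]
```

apply_moves([
  [0,0,1.5,0,0,0,255],
  [0,0,1.4,0,0,0,255],
  [0,0,0.7,0,0,0,255],
  [0,0,0.3,0,0,0,255],
  [2,0,0,0,0,0,255],
  [2,0,0,0,0,0,255],
  [1.5,0,0,0,0,0,255],
  [1,0,0,0,0,0,255],
  [0.8,0,0,0,0,0,255],
  [0.5,0,0,0,0,0,255],
  [0,0,0,0,0,0,255],
])

```text
time: 8.82
ee_pos: [0.5121, -0.2067, 0.0382]
ee_rot: [-3.141, -0.0, 0.019]
ft_force: [-0.8, 0.7, -1.9]
width: 0.248
finger_force: 69.1
```

apply_moves([
  [0.4,0,0,0,0,0,255],
  [0.4,0,0,0,0,0,255],
  [0.4,0,0,0,0,0,255],
  [0.4,0,0,0,0,0,255],
  [0.4,0,0,0,0,0,255],
  [0.4,0,0,0,0,0,255],
])

```text
time: 9.57
ee_pos: [0.5327, -0.2064, 0.0381]
ee_rot: [3.141, 0.007, 0.018]
ft_force: [-13.1, 0.2, 9.4]
width: 0.25
finger_force: 70.6
```

apply_moves([
  [0.4,0,0,0,0,0,255],
  [0.4,0,0,0,0,0,255],
  [0.4,0,0,0,0,0,255],
])

```text
time: 9.95
ee_pos: [0.5399, -0.2066, 0.0384]
ee_rot: [3.141, 0.016, 0.018]
ft_force: [-24.1, 1.9, 23.3]
width: 0.25
finger_force: 73.1
```

apply_moves([
  [0,0,-0.1,0,0.008,0,255],
  [0,0,-0.1,0,0.008,0,255],
  [0,0,0,0,0,0,255],
])

```text
time: 10.32
ee_pos: [0.547, -0.2052, 0.0398]
ee_rot: [-3.141, -0.014, 0.02]
ft_force: [-3.7, 1.8, -3.9]
width: 0.25
finger_force: 69.4
```

```bash
python3 snap.py w5; python3 - <<'E'
from h import *
from cell import bot
s=bot.sense();print(s["moment"])
import pickle
c={n:bot.capture(n) for n in ("top","side")}; pickle.dump(c,open("c5.pkl","wb"))
t=c["top"]["image"][105:185,305:385]; sd=c["side"]["image"][205:295,300:420]
save("pics/m5.png",np.hstack([cv2.resize(t,(400,400),interpolation=3),cv2.copyMakeBorder(cv2.resize(sd,(400,300),interpolation=3),0,100,0,0,0)]))
E
```

```text
10.32 [ 0.547  -0.2052  0.0398] [-3.1406 -0.0139  0.02  ] [ 0.53  0.7  -0.34  1.86  0.37  0.63 -1.58] [-3.7  1.8 -3.9]
[0.59227735 0.98344916 0.51462215]
```

View pics/m5.png

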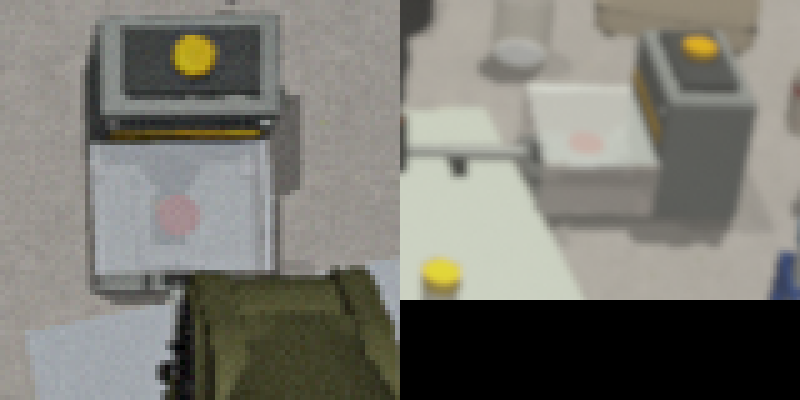

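The top crop shows the pin head at (178,215), i.e. image (340.6,148), unmoved so far. The side crop shows the rod entering the canopy level. The earlier load was the foot pressing on the table, so I'll continue in small steps.

apply_moves([
  [0.3,0,0,0,-0.006,0,255],
  [0.3,0,0,0,0,0,255],
  [0,0,0,0,0,0,255],
])

```text
time: 10.85
ee_pos: [0.5546, -0.2066, 0.0405]
ee_rot: [3.141, -0.011, 0.018]
ft_force: [-1.1, 0.3, -2.7]
width: 0.251
finger_force: 69.0
```

apply_moves([
  [0.2,0,0.05,0,-0.004,0,255],
  [0.2,0,0,0,0,0,255],
  [0,0,0,0,0,0,255],
])

```text
time: 11.22
ee_pos: [0.555, -0.2064, 0.0394]
ee_rot: [3.141, -0.0, 0.018]
ft_force: [-10.7, 0.3, 0.4]
width: 0.248
finger_force: 69.5
```

apply_moves([
  [0.2,0,0,0,0,0,255],
  [0.2,0,0,0,0,0,255],
  [0,0,0,0,0,0,255],
])

```text
time: 11.6
ee_pos: [0.5552, -0.2065, 0.0385]
ee_rot: [-3.141, 0.007, 0.017]
ft_force: [-19.8, 2.3, 3.6]
width: 0.251
finger_force: 70.1
```

```bash
python3 snap.py w6; python3 - <<'E'
from h import *
from cell import bot
import pickle
s,w=pickle.load(open("w6.pkl","rb"))
c=bot.capture("top"); pickle.dump(c,open("c6.pkl","wb"))
for p in [(.711,-.2025,.03),(.737,-.19,.02),(.67,-.2,.02)]: print(wproj(s,w,p))
t=c["image"][105:185,305:385]
save("pics/m6.png",np.hstack([cv2.resize(t,(240,240),interpolation=3),cv2.resize(w["image"][0:120,140:420],(560,240),interpolation=3)]))
E
```

```text
11.6 [ 0.5552 -0.2065  0.0385] [-3.1415  0.0072  0.0174] [ 0.52  0.72 -0.34  1.82  0.36  0.67 -1.58] [-19.8   2.3   3.6]
[273.72927475 -71.80187072]
[ 247.42287607 -103.51699392]
[266.04564825  21.80138835]
```

View pics/m6.png

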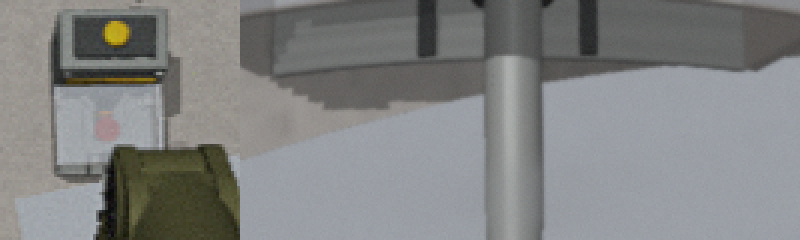

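The top crop shows the pin head at (107,128) with a reddish extension above it at (103,113), which may be the latch still folded. I'll check its shape numerically.

```bash
python3 - <<'E'
from h import *
import pickle
for f in("c5.pkl","c6.pkl"):
    c=pickle.load(open(f,"rb")); c=c.get("top",c)
    t=c["image"].astype(int); print(f); print((t[:,:,0]-t[:,:,2])[135:156,330:352])
c=pickle.load(open("c6.pkl","rb"))
th=.0174;o=np.array([.5552-.004,-.2065]);Rm=np.array([[np.cos(th),-np.sin(th)],[np.sin(th),np.cos(th)]])
for n,l,z in [("pivot",(.186,.012),.024),("shut end",(.186,-.008),.024),("folded end",(.166,.010),.024),("pin",(.16,0),.034)]: print(n,proj(c,[*(o+Rm@np.array(l)),z]).round(1))
E
```

```text
c5.pkl
[[-12 -11 -13 -10  -9 -13 -14 -10  -9  -9 -11  -7 -10  -8 -11 -10 -10 -10
   -8  -5  -9 -12]
 [ -9  -9  -6 -11  -6  -7  -9  -7  -8 -11 -10  -9  -8  -9  -7  -9  -8  -7
   -7 -10  -8  -7]
 [ -7  -9  -9 -10  -9  -6 -11  -9 -10  -8 -10  -7 -14  -8  -7 -10  -8  -6
   -8  -8 -10  -7]
 [-11  -7  -9  -8  -8  -8  -9  -9  -9  -7  -8  -7 -10  -7 -10 -11 -10  -7
  -12  -4 -10 -11]
 [ -7  -6  -8  -9  -9  -9  -9  -9  -7 -10 -14  -7 -11  -4  -9  -5  -6  -8
   -8  -6  -9  -6]
 [ -8 -10  -8 -10  -8 -10  -7  -9  -9 -10 -10 -11  -8  -8 -10  -8  -8  -9
   -7  -6  -7  -7]
 [ -5  -8 -10  -9  -9  -7 -11  -8 -10  -8 -10 -11 -10  -9  -9  -8  -9  -8
   -7  -8  -8 -12]
 [-10  -8  -9  -6 -16  -6  -7  -9 -11  -6  -8 -12  -9  -7 -11  -6 -10  -7
  -10  -5  -7  -8]
 [ -7  -4  -9  -8  -8  -8 -11 -11 -13  -9  -6  -5 -11  -9  -8  -9  -6  -9
   -6 -11  -8  -7]
 [ -7  -6  -6 -10  -7  -6 -10  -4   4  13  22  19  10  -2  -6 -11  -8  -9
   -8  -6  -7  -6]
 [ -7 -10  -6  -8  -4   1   6  12  22  17  24  21  19  13  -2  -8  -9  -8
   -3  -7 -10  -7]
 [ -8  -9  -6  -9 -12  -4  15  22  18  22  19  18  20  21   7  -4  -8 
[... 2205 characters left out ...]
22  20  23  20  22  23  13  -4  -8 -10
  -10  -7  -9  -7]
 [-10  -9  -8  -9  -8  -9  -7  11  22  20  22  22  22  17   3  -9  -9  -9
  -10  -9  -7  -9]
 [ -9  -6  -7  -6  -6  -8 -10  -3   5  18  21  22  23   6  -7  -6  -9  -9
   -5 -11  -6  -7]
 [ -7  -7  -6  -9  -8  -6 -10 -10  -8  -4  -2  -5  -9 -10 -13 -12  -9 -11
   -8  -4 -10 -11]
 [-11  -9 -10  -9  -5  -7 -10  -7  -8  -7  -7 -11  -9  -2  -2   2   4   2
    3  -2  -8  -9]
 [ -6  -8  -7  -8  -5  -7  -8  -9  -8  -9  -9  -8  -3   2  12  18  19  17
   16  13   5  -7]
 [-10  -9  -7  -7  -6  -7  -8  -7  -8  -6 -14 -13  -5   6  19  23  30  29
   30  29  19  15]]
pivot [336.2 142.3]
shut end [342.  142.3]
folded end [337. 148.]
pin [340.3 148.8]
```

The latch now shows as a level strip at row 142, columns 338–342, right where the shut latch should be, so it has flipped shut. Pulling back.

apply_moves([
  [-0.3,0,0,0,-0.003,0,255],
  [-0.5,0,0,0,-0.003,0,255],
  [-0.5,0,0,0,0,0,255],
  [-0.4,0,0,0,0,0,255],
  [-0.3,0,0,0,0,0,255],
  [-0.3,0,0,0,0,0,255],
  [-0.3,0,0,0,0,0,255],
  [-0.4,0,0,0,0,0,255],
  [-0.4,0,0,0,0,0,255],
  [-0.4,0,0,0,0,0,255],
  [-0.4,0,0,0,0,0,255],
  [-0.3,0,0,0,0,0,255],
  [0,0,0,0,0,0,255],
])

```text
time: 13.32
ee_pos: [0.5164, -0.2067, 0.0399]
ee_rot: [3.142, 0.001, 0.019]
ft_force: [0.5, -0.7, -2.8]
width: 0.246
finger_force: 68.9
```

```bash
cat > pin.py <<'E'
from h import *
from cell import bot
s=bot.sense(); print(np.round(s["joints"],2))
c=bot.capture("top"); t=c["image"].astype(int)
m=((t[:,:,0]-t[:,:,1]>10)&(t[:,:,0]-t[:,:,2]>5)).astype(np.uint8); m[:138]=0;m[168:]=0;m[:,:325]=0;m[:,357:]=0
n,l,st,ce=cv2.connectedComponentsWithStats(m)
for i in range(1,n):
    if st[i,4]>5: print(st[i],ce[i].round(1),plane(c,ce[i],.034).round(4))
E
python3 pin.py
```

```text
[ 0.55  0.68 -0.33  1.92  0.37  0.6  -1.58]
[337 151   8   8  55] [340.4 154.5] [ 0.6912 -0.204   0.034 ]
```

apply_moves([
  [-0.3,0,0,0,0,0,255],
  [-0.3,0,0,0,0,0,255],
  [-0.3,0,0,0,0,0,255],
  [-0.2,0,0,0,0,0,255],
  [-0.1,0,0,0,0,0,255],
])

```text
time: 14.0
ee_pos: [0.5048, -0.2068, 0.0399]
ee_rot: [-3.142, 0.0, 0.019]
ft_force: [2.7, 1.1, -2.4]
width: 0.249
finger_force: 68.9
```

apply_moves([
  [-0.15,0,0,0,0,0,255],
  [-0.15,0,0,0,0,0,255],
  [0,0,0,0,0,0,255],
])

```text
time: 14.38
ee_pos: [0.5017, -0.2069, 0.0399]
ee_rot: [-3.142, 0.0, 0.019]
ft_force: [1.1, 0.0, -3.0]
width: 0.25
finger_force: 68.9
```

Not at the stop yet; continuing in small pulls.

apply_moves([
  [-0.15,0,0,0,0,0,255],
  [-0.15,0,0,0,0,0,255],
  [0,0,0,0,0,0,255],
])

```text
time: 14.75
ee_pos: [0.5008, -0.2069, 0.0402]
ee_rot: [3.141, -0.004, 0.019]
ft_force: [7.7, -0.7, -5.1]
width: 0.251
finger_force: 68.6
```

apply_moves([
  [-0.15,0,0,0,0,0,255],
  [-0.15,0,0,0,0,0,255],
  [0,0,0,0,0,0,255],
])

```text
time: 15.12
ee_pos: [0.5005, -0.2068, 0.0408]
ee_rot: [3.141, -0.009, 0.02]
ft_force: [12.3, 0.9, -5.9]
width: 0.249
finger_force: 69.0
```

```bash
python3 pin.py
```

```text
[ 0.56  0.66 -0.33  1.97  0.38  0.56 -1.58]
[337 155   9  10  65] [340.7 159.4] [ 0.6742 -0.2047  0.034 ]
```

The stop is felt: position holds at x = 0.5005 while the force rises, and the pin is at 0.674. Next I relax, lower onto the feet, and release.

apply_moves([
  [0.2,0,0,0,0,0,255],
  [0.2,0,0,0,0,0,255],
  [0,0,0.1,0,0,0,255],
  [0,0,0,0,0,0,255],
])

```text
time: 15.68
ee_pos: [0.5008, -0.2069, 0.0392]
ee_rot: [3.141, -0.002, 0.019]
ft_force: [5.5, -0.3, -0.8]
width: 0.248
finger_force: 69.7
```

apply_moves([
  [0,0,0.07,0,0,0,255],
  [0,0,0,0,0,0,255],
])

```text
time: 15.92
ee_pos: [0.5008, -0.2069, 0.0385]
ee_rot: [3.141, -0.002, 0.019]
ft_force: [4.4, 0.0, 0.5]
width: 0.249
finger_force: 69.8
```

apply_moves([
  [0,0,0.03,0,0,0,255],
  [0,0,0,0,0,0,190],
  [0,0,0,0,0,0,150],
  [0,0,0,0,0,0,100],
  [0,0,0,0,0,0,60],
  [0,0,0,0,0,0,60],
  [0,0,0,0,0,0,60],
  [0,0,-1,0,0,0,60],
  [0,0,-3,0,0,0,60],
  [0,0,-5,0,0,0,60],
  [0,0,-5,0,0,0,60],
  [-3,0,-4,0,0,0,60],
  [-4,0,-3,0,0,0,60],
  [0,0,0,0,0,0,60],
])

```text
time: 17.68
ee_pos: [0.4285, -0.2088, 0.2507]
ee_rot: [3.138, -0.002, 0.017]
ft_force: [1.1, -0.6, 0.2]
width: 0.764
finger_force: 0.0
```

```bash
python3 pin.py; python3 snap.py w7; python3 - <<'E'
from h import *
from cell import bot
c=bot.capture("top"); sd=bot.capture("side")["image"]
save("pics/m7.png",np.hstack([cv2.resize(c["image"][110:220,300:400],(300,330),interpolation=3),cv2.resize(sd[190:290,250:400],(480,330),interpolation=3)]))
E
```

```text
[ 0.76  0.3  -0.48  1.88  0.17  0.99 -1.35]
[337 155   9   9  64] [340.7 159.3] [ 0.6745 -0.2047  0.034 ]
17.73 [ 0.4296 -0.2087  0.2495] [ 3.1393e+00 -2.3000e-03  1.7400e-02] [ 0.76  0.3  -0.48  1.88  0.17  0.99 -1.35] [0.8 0.2 0.3]
```

View pics/m7.png

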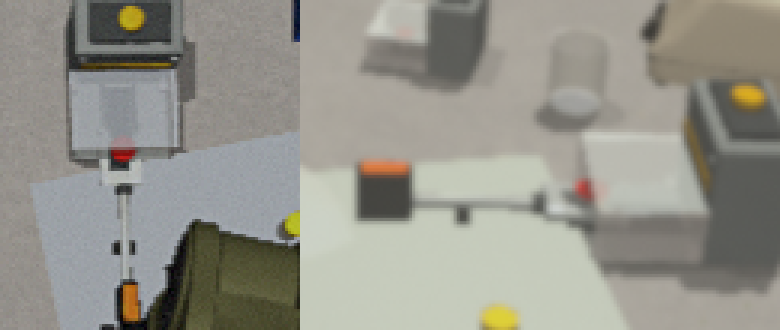

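The rod stands level on its feet, hooked on the red pin (top crop (122,153)) at the canopy's front edge. The beaker and yellow pot have not moved and the gripper is clear.

```bash
python3 -c "
from cell import bot
print(bot.finish_job())"
```

```text
the job is handed in; nothing more can be done
None
```

I handed the job in: the hook is latched on the pin, the bolt is drawn out to its stop, and the rod stands released on its feet, after about 18 s of the 48 s allowed; pressing in, the wrist read up to about 24 N along the rod, so the bolt stayed under its 35 N limit.

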